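# Clamp the burner nozzle onto its standpipe

## Robot

A 7-joint arm with a two-finger parallel gripper is mounted at the origin on the work surface. World frame = base frame: x ahead of the robot, y to its left, z up, the work surface at z = 0. Lengths are in m, angles in rad, forces in N, time in s.
With the tool pointing down it reaches from about 0.4 to 0.875 m from the base axis. Payload 19.3 kg.
Tool frame: the origin (TCP) lies at the very end of the fingers, on their centre line; the grasp point (between the pads) lies 19 mm behind it; z points along the fingers, y is the direction in which the jaws open and shut (so a half turn about z gives the same grasp; the last joint's range is limited). The gripper opens to 85 mm and grips with 20 to 120 N. Pads are 22 mm wide; open, the fingers measure 114 mm over their backs; the gripper's body (76 mm by 85 mm) begins 54 mm behind the grasp point. The pads swing forward as they close: fully open they stand 13 mm farther back than shut.
Start: joints at [1.259, 0.521, -0.036, 1.599, 0.021, 1.021, -0.113], TCP at [0.15, -0.607, 0.231] pointing down, gripper open.
Joint ranges: [-2.91, 2.91], [-0.3, 2.13], [-1.5, 1.42], [0.17, 2.43], [-1.26, 4.41], [0.16, 1.93], [-2.52, 2.52]. Speed limits (rad/s): [1.89, 1.89, 2.39, 2.39, 3.01, 3.01, 3.01].

## Interface

Orientations are given as [roll, pitch, yaw] about the fixed x, y, z axes, in that order (R = Rz(yaw) Ry(pitch) Rx(roll)).
In Python, from workcell import telemetry, imaging, ticket gives the robot as it stands.
- The arm moves only by the tool carry_out, never from a script. Its argument "series" is a list of rows, each a list of 7 numbers: the shift along the tool's x, y, z in m, then the turn, a rotation vector about the tool's x, y, z in rad, then the closure in counts, from 0 (fully open) to 255 (shut). In form: [[tx, ty, tz, ax, ay, az, jaw], ...]. A call has 1 to 10 rows; each row is the pose to reach, as a shift and turn from the pose commanded when the call began, along the tool's axes at that moment; what a row does not reach only later rows make up. A row lasts 1/8 s, in which the tool goes at most 62.5 mm and 10.7 degrees, less where a joint would pass 70% of its speed; a pose out of reach is approached as far as the arm can. A call with a gripper value outside its range is refused whole. The fingers move at their own pace and stop on an object; "force" is the grip in N (left out, the last holds). Time passes only in rows, so rows that repeat a pose let the fingers close. It gives the time, the measured TCP pose, the force and the opening at its end, in the units of the state.
- telemetry.observe(): the state, without advancing time (a new reading comes with each control period).
- imaging.grab_frame(name): name is "scene" or "side" or "wrist"; returns (picture, depth): 420x560x3 uint8, blue, green, red; 420x560 float32, m along the optical axis (not along the pixel's ray), 0 where there is no reading.
- imaging.camera_info(name): a dict with "mtx" (3x3 intrinsics, pixels), "extrinsics" (4x4, takes a point from camera to world coordinates); the wrist camera has in their place "hand_eye" (4x4, takes a point from camera to tool coordinates, whose origin is the TCP and whose axes are the flange's). Camera axes: x right, y down, z forward; pixel columns grow to the right and rows downward; lengths in m; the calibration is good to about 2 mm. A picture is of the moment at which its call begins: read the wrist's pose just before it. camera_info takes no time and is no camera call.
- ticket.job_done(): hands the job in, once; it reports no verdict.
The state is a dict: "clock": time; "qpos": joint angles; "qd": joint speeds; "joint_efforts": joint torques, N m; "position": TCP position; "tool_rot": TCP orientation; "force": force on the tool from outside, world axes, zero at the start; "moment": the same for the moment, N m; "grip_width": finger opening in m.
Only numpy, scipy, OpenCV 4.12 (cv2) and the standard library are available. Lean on these libraries where they do the work, as an engineer would, in place of code of your own. Each camera call takes 0.05 s, during which the arm holds its last target.

## Task

Refit the burner nozzle: it stands loose and off-centre on the flange of the standpipe. Swing the open half of the clamp ring shut around both flanges so that it pushes the nozzle into line, then turn the red latch lever so that its hook pulls the ring fully shut, keeping on until the lever comes up firm against a clearly harder push, but do not force it any further. Let go, with the nozzle standing upright and centred, and leave the other things on the bench where they are.

Things in the scene. Friction and masses are not known exactly. Their poses are not given: they have to be found in the camera images.
- stand: Fixed steel bench stand: bed plate 190 x 150 x 12 mm, upright standpipe ending in a 70 mm flange, top 75 mm above the bench. Carries the fixed half of the clamp ring (on its -y side). Origin: on the bench, on the pipe's axis. Its x axis runs from the latch side (-x, two lugs) to the hinge side (+x).
- seat (a point): Centre of the top of the standpipe's flange, where the nozzle's flange must be centred.
- nozzle_foot (a point): Centre of the underside of the loose steel nozzle (0.4 kg, 58 mm tall, body 42 mm across, flange 70 mm across and 6 mm thick). It starts 5 to 9 mm off the seat towards the open side; the ring clears its flange by about 1 mm all round when shut and slides it into line.
- ring: Swinging half of the steel clamp ring (72 mm inside, top 88 mm above the bench). Origin: on its upright hinge, 50 mm along the stand's +x. Yaw relative to the stand: 0 fully shut, negative (clockwise from above) as it opens. Starts 0.65 to 0.95 rad open, stays where left (1 N friction at the knob). A rubber bumper between the lugs stops it 0.04 rad short of shut.
- ring_knob (a point): Black upright round knob on the swinging half, 18 mm across, free from 84 to 132 mm above the bench. The point is on its axis, 110 mm above the bench and 118 mm from the ring's hinge. Pushing the ring on against the bumper takes up to 9 N here; let go, it springs back to about 0.04 rad open.
- lever: Red latch lever with a spiral hook, 88 to 99 mm above the bench. Origin: on its upright pivot, at (-85, -20) mm in the stand's axes. Yaw relative to the stand: 0 fully open (handle towards the stand's -y), negative (clockwise from above) as it latches; starts 0 to -0.2, end stop -2.3. From about -1 its hook draws in a brass pin on the swinging half, if that was first pushed onto the bumper.
- lever_knob (a point): Black upright round knob, 18 mm across, free from 99 to 144 mm above the bench; the point is on its axis, 124 mm up, 72 mm from the pivot. Takes 4 N to move, 6 N drawing in; comes up tight between -1.35 and -2.15 rad (each pin is set differently), then the push rises steeply. Stop at 9 to 12 N; over about 16 N over-strains it. Push, or grip lightly (20 N): a firm twisting grip hides the push.
- block_mould: Bystander: dark wooden block mould, 76 mm across, 52 mm tall, loose; origin at the centre of its underside.
- paperweight: Bystander: amber glass paperweight, 72 mm across, 62 mm tall, loose; origin at the centre of its underside.
- frit_pot: Bystander: small steel pot, 72 mm across, 70 mm tall, loose; origin at the centre of its underside.

How it is judged:
On the way:
1. the ring is swung round the flanges, onto the bumper (angle between the x axis of ring and the x axis of stand, either way round below 0.1 rad), for 0.2 s.
At the end, for the whole second after the job is handed in: the ring is shut to within 0.02 rad and held there by the lever's hook, which pulls on the pin with more than 20 N; the nozzle stands upright (within 0.05 rad) on the standpipe's flange, within 3 mm of its centre (angle between the x axis of ring and the x axis of stand, either way round below 0.02 rad and contact force between lever and ring above 20 N and horizontal distance between nozzle_foot and seat below 0.003 m and distance between nozzle_foot and seat below 0.004 m and angle between nozzle_foot's own z axis and vertical below 0.05 rad); the robot touches nothing.
It fails at once if the latch is over-strained: its hook pulls with more than 70 N (contact force between lever and ring above 70 N).
It fails at once if the nozzle is tipped by more than 0.3 rad (angle between nozzle_foot's own z axis and vertical above 0.3 rad).
It fails at once if a bystander is moved by more than 20 mm (distance of any of block_mould, paperweight, frit_pot from where it was at the start of the episode above 0.02 m).
It also fails if it takes over 67 s, if anything falls off the work surface, if the arm or the gripper's body presses on something with over 40 N, if the wrist force passes 120 N, or if a joint passes its speed limit or range.

## Working session

There is one attempt and no reset: what is moved stays moved. The work goes in short steps, Python scripts to look and compute and a tool call to move; the robot and the scene stay as the last step left them, time stands still between calls to the robot, and variables do not carry over. Pictures are saved under pics/ and viewed, and the job is handed in when it is done.

Besides the shell and the picture viewer there is one more tool, called after "Call:" as name(argument=value, ...), one argument or row to a line, values as JSON. carry_out: Moves the arm, as the interface text tells. Its arguments: {"type":"object","properties":{"series":{"type":"array"},"force":{"type":"number"}},"required":["series"]}

```bash
ls; mkdir -p pics; python3 - <<'E'
from workcell import telemetry, imaging
import cv2
s=telemetry.observe();print(s)
for n in("scene","side","wrist"):
    p,d=imaging.grab_frame(n);cv2.imwrite(f"pics/{n}0.png",p)
    import numpy as np;np.save(f"pics/{n}0.npy",d)
    print(n,imaging.camera_info(n))
E
```

```text
pics
{'clock': 0.0, 'qpos': array([ 1.25877437,  0.52201325, -0.03632484,  1.59998328,  0.02120426,
        1.02112092, -0.11278818]), 'qd': array([-0.00268268,  0.00041334,  0.00062068,  0.00096836,  0.00043463,
        0.00026133,  0.00027808]), 'joint_efforts': array([ 1.16408024e-03, -9.27090740e+01,  1.98064193e+00, -3.69937956e+01,
        1.80589012e-02,  8.12439364e-03,  1.60241092e-05]), 'position': array([ 0.14955159, -0.6064999 ,  0.2307351 ]), 'tool_rot': array([-3.14045630e+00,  8.66667123e-05,  2.41823416e-01]), 'force': array([-0.87733362, -0.09372721,  0.14121156]), 'moment': array([-0.01910575, -0.01821612, -0.01512822]), 'grip_width': 0.0856741891347828}
scene {'mtx': array([[424.48163578,   0.        , 284.25810928],
       [  0.        , 424.48163578, 210.44638462],
       [  0.        ,   0.        ,   1.        ]]), 'extrinsics': array([[-0.3862307 ,  0.74937929, -0.53782573,  1.24161528],
       [ 0.92239893,  0.31533743, -0.22303033,  0.26401934],
       [ 0.00246228, -0.58223104, -0.81301965,  1.12905643],
       [ 0.        ,  0.        ,  0.        ,  1.   
[... 260 characters left out ...]
[-0.47737336,  0.6434386 , -0.59841578,  0.6550628 ],
       [-0.00750275, -0.68398346, -0.72945894,  0.91572874],
       [ 0.        ,  0.        ,  0.        ,  1.        ]])}
wrist {'mtx': array([[354.08964748,   0.        , 277.62558976],
       [  0.        , 354.08964748, 207.34228515],
       [  0.        ,   0.        ,   1.        ]]), 'hand_eye': array([[ 1.71479811e-03, -9.49029140e-01, -3.15183678e-01,
         8.17231773e-02],
       [ 9.99998522e-01,  1.58882522e-03,  6.56614404e-04,
        -6.53129481e-04],
       [-1.22374426e-04, -3.15184338e-01,  9.49030462e-01,
        -1.43211875e-01],
       [ 0.00000000e+00,  0.00000000e+00,  0.00000000e+00,
         1.00000000e+00]])}
```

View pics/scene0.png

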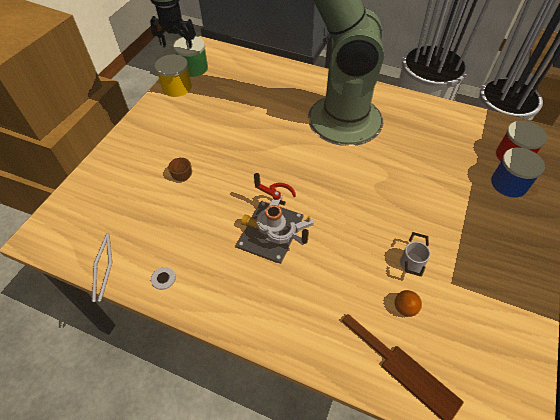

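View pics/side0.png

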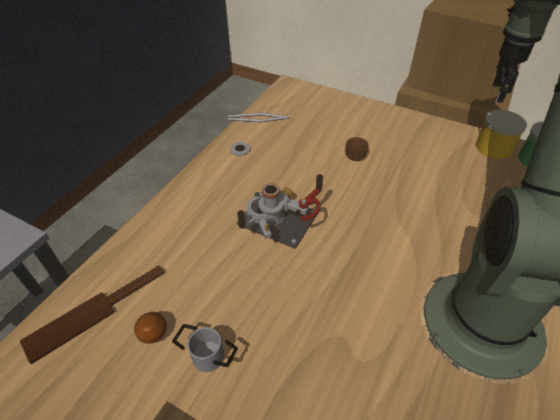

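View pics/wrist0.png

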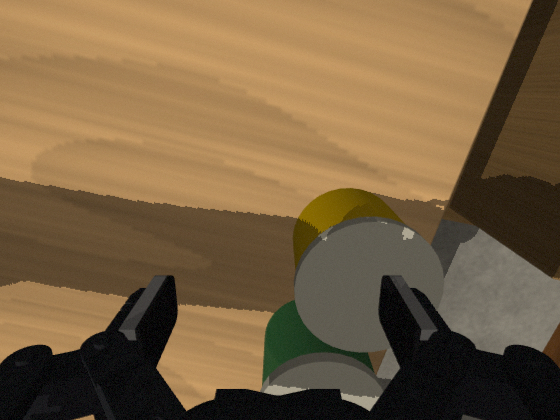

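The scene view shows the stand at about (273,230) with the red lever at (275,190) and a black ring knob at (305,237). The side view shows it at about (275,210). The block mould is at (180,169), the pot at (417,257) and the paperweight at (408,303), all well away from it. I'll zoom in next.

```bash
python3 - <<'E'
import cv2,numpy as np
a=cv2.imread("pics/scene0.png")[160:280,210:350];b=cv2.imread("pics/side0.png")[160:260,215:345]
cv2.imwrite("pics/z1.png",cv2.resize(a,None,fx=5,fy=5,interpolation=cv2.INTER_CUBIC));cv2.imwrite("pics/z2.png",cv2.resize(b,None,fx=5,fy=5,interpolation=cv2.INTER_CUBIC))
E
```

```text
(no output)
```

View pics/z1.png

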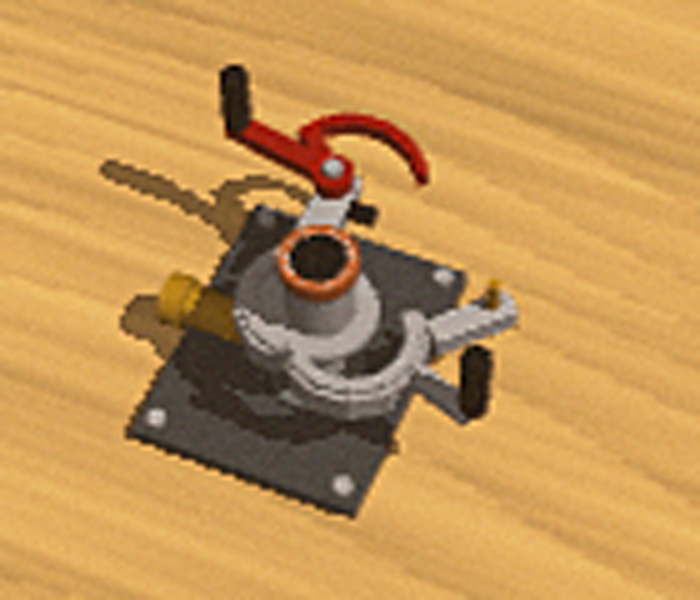

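View pics/z2.png

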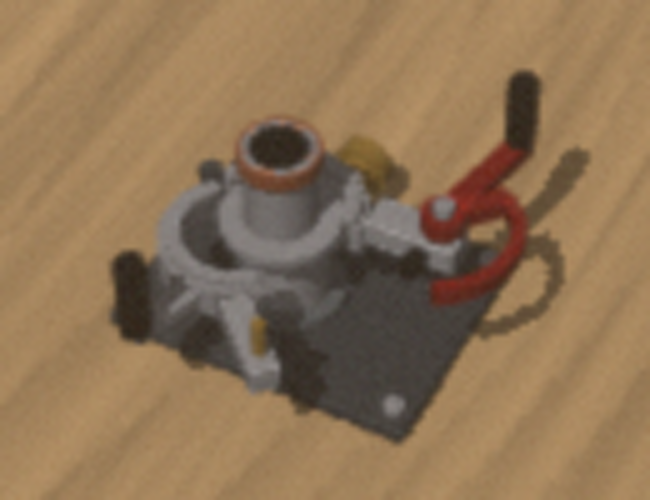

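```bash
cat > h.py <<'E'
import numpy as np
from workcell import imaging,telemetry
from scipy.spatial.transform import Rotation as R
def cam(n,state=None):
    c=imaging.camera_info(n)
    if n=="wrist":
        T=np.eye(4);T[:3,:3]=R.from_euler('xyz',state['tool_rot']).as_matrix();T[:3,3]=state['position']
        return c['mtx'],T@c['hand_eye']
    return c['mtx'],c['extrinsics']
def ray(KE,u,v):
    K,E=KE
    d=E[:3,:3]@np.linalg.solve(K,[u,v,1.]);return E[:3,3],d
def plane(KE,u,v,z):
    o,d=ray(KE,u,v);return o+d*(z-o[2])/d[2]
def tri(r):
    A=np.zeros((3,3));b=np.zeros(3);P=[]
    for o,d in r:
        d=d/np.linalg.norm(d);M=np.eye(3)-np.outer(d,d);A+=M;b+=M@o
    x=np.linalg.solve(A,b)
    return x,[np.linalg.norm(np.cross(x-o,d/np.linalg.norm(d))) for o,d in r]
E
python3 - <<'E'
from h import *
S=cam("scene");D=cam("side")
f=lambda p,o:((p[0]+.5)/5-.5+o[0],(p[1]+.5)/5-.5+o[1])
so=(210,160);do=(215,160)
for n,a,b in [("ringknob",(477,383),(132,297)),("leverknob",(235,98),(522,112)),("pivot",(333,168),(443,208)),("nozTop",(318,256),(279,146)),("pin",(493,293),(259,335))]:
    x,e=tri([ray(S,*f(a,so)),ray(D,*f(b,do))]);print(n,x.round(4),np.round(e,4))
for n,a,z in [("pivot",(333,168),.1),("leverknob",(235,98),.122),("ringknob",(477,383),.108)]: print(n,plane(S,*f(a,so),z))
B=[plane(S,*f(a,so),.014) for a in [(157,417),(343,485),(445,277),(267,215)]]
for p in B: print(p.round(4))
c=np.mean(B,0);print(c,[np.linalg.norm(B[i]-B[i-1]) for i in range(4)])
for n,u in [("block",(180,169)),("paper",(408,303)),("pot",(417,257))]: print(n,plane(S,*u,.035))
E
```

```text
ringknob [0.6247 0.0717 0.1065] [0.001 0.001]
leverknob [ 0.4991 -0.1365  0.1216] [0.0001 0.0001]
pivot [ 0.5124 -0.0655  0.1031] [0.0003 0.0003]
nozTop [ 0.5974 -0.0377  0.135 ] [0.0001 0.0001]
pin [0.5576 0.0565 0.0979] [0.0006 0.0006]
pivot [ 0.51038706 -0.06624479  0.1       ]
leverknob [ 0.49929021 -0.13646962  0.122     ]
ringknob [0.6262141  0.07283069 0.108     ]
[ 0.6684 -0.1166  0.014 ]
[0.668  0.0071 0.014 ]
[0.5027 0.0075 0.014 ]
[ 0.5018 -0.1182  0.014 ]
[ 0.58524633 -0.05505991  0.014     ] [np.float64(0.16661644769790318), np.float64(0.12371686391113886), np.float64(0.1652709214435828), np.float64(0.12568110244360073)]
block [ 0.49545272 -0.43044693  0.035     ]
paper [0.67432221 0.39752705 0.035     ]
pot [0.52179619 0.38889867 0.035     ]
```

```bash
cat >> h.py <<'E'
def rel(target,yaw):
    s=telemetry.observe();M=R.from_euler('xyz',s['tool_rot']).as_matrix()
    t=M.T@(np.array(target)-s['position']);T=R.from_euler('xyz',[np.pi,0,yaw]).as_matrix()
    return t.round(4),R.from_matrix(M.T@T).as_rotvec().round(4)
E
python3 - <<'E'
from h import *
print(rel([.58,-.075,.28],1.6))
S=cam("scene");f=lambda p,o:((p[0]+.5)/5-.5+o[0],(p[1]+.5)/5-.5+o[1])
for p in [(425,180),(360,118),(308,140)]:print(plane(S,*f(p,(210,160)),.097))
E
```

```text
(array([ 0.5452, -0.4131, -0.0488]), array([-8.0000e-04, -6.0000e-04, -1.3582e+00]))
[ 0.49491943 -0.01149195  0.097     ]
[ 0.46523051 -0.06734958  0.097     ]
[ 0.49403145 -0.09028551  0.097     ]
```

Call:
carry_out(
  series=[
    [0.05,-0.038,-0.01,0,0,-0.13,0],
    [0.1,-0.076,-0.02,0,0,-0.26,0],
    [0.15,-0.114,-0.03,0,0,-0.39,0],
    [0.2,-0.152,-0.04,0,0,-0.52,0],
    [0.25,-0.19,-0.049,0,0,-0.65,0],
    [0.3,-0.228,-0.049,0,0,-0.78,0],
    [0.35,-0.266,-0.049,0,0,-0.91,0],
    [0.4,-0.304,-0.049,0,0,-1.04,0],
    [0.45,-0.342,-0.049,0,0,-1.17,0],
    [0.5,-0.38,-0.049,0,0,-1.3,0],
  ],
)

```text
clock: 1.4
position: [0.5408, -0.1218, 0.2803]
tool_rot: [3.141, 0.0, 1.546]
force: [0.9, -1.3, -0.5]
grip_width: 0.0852
```

```bash
python3 - <<'E'
from h import *
print(telemetry.observe()['qpos'],rel([.58,-.075,.28],1.6))
E
```

```text
[ 0.50623033  0.39751961 -0.52744126  1.71003048  0.22136157  1.09356702
 -0.11479291] (array([0.0478, 0.038 , 0.0003]), array([ 0.0001,  0.0002, -0.0544]))
```

Call:
carry_out(
  series=[
    [0.04,0.035,0,0,0,-0.05,0],
    [0.044,0.037,0,0,0,-0.05,0],
    [0.044,0.037,0,0,0,-0.05,0],
  ],
)

```text
clock: 1.78
position: [0.5778, -0.0807, 0.2799]
tool_rot: [-3.141, 0.0, 1.592]
force: [-0.1, -0.5, -1.1]
grip_width: 0.0853
```

```bash
python3 - <<'E'
from h import *
import cv2
s=telemetry.observe();print(s['position'],s['tool_rot'],s['force'])
p,d=imaging.grab_frame("wrist");cv2.imwrite("pics/w1.png",p);np.save("pics/w1.npy",d)
np.save("pics/w1_E.npy",cam("wrist",s)[1])
E
```

```text
[ 0.57777098 -0.0807175   0.27990172] [-3.14067951e+00  1.19140303e-04  1.59165495e+00] [-0.14514368 -0.54236912 -1.06611505]
```

View pics/w1.png

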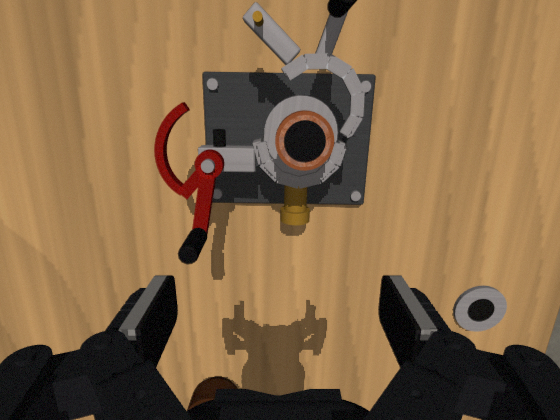

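The wrist view shows the lever pivot at (207,165), the lever knob top at (196,236), the brass pin at (258,17), the ring knob near (343,5), the plate bolts and the nozzle rim at (304,140).

```bash
python3 - <<'E'
from h import *
K=imaging.camera_info("wrist")['mtx'];W=(K,np.load("pics/w1_E.npy"))
for n,u,z in [("pivot",(207.5,165),.101),("leverknobtop",(196,236),.144),("lkbot",(186,253),.1),("pin",(258,17),.1),("nozTop",(304.5,140),.133),("rkb",(331,17),.1)]: print(n,plane(W,*u,z).round(4))
B=[plane(W,*u,.014) for u in [(212.5,85),(365.5,87),(355.5,197),(217,194)]]
for b in B: print(b.round(4))
C=[plane(W,*u,.012) for u in [(204,71),(375.5,74),(363.5,206)]]
for b in C: print(b.round(4))
d=C[1]-C[0];print(np.arctan2(d[1],d[0]),np.linalg.norm(d)); d=B[1]-B[0];print(np.arctan2(d[1],d[0]),np.linalg.norm(d));d=B[2]-B[3];print(np.arctan2(d[1],d[0]));print(np.mean(B,0))
E
```

```text
pivot [ 0.5134 -0.0663  0.101 ]
leverknobtop [ 0.5095 -0.119   0.144 ]
lkbot [ 0.488  -0.1568  0.1   ]
pin [0.5593 0.0569 0.1   ]
nozTop [ 0.5992 -0.0372  0.133 ]
rkb [0.6188 0.0583 0.1   ]
[0.5053 0.0042 0.014 ]
[0.6726 0.0059 0.014 ]
[ 0.6732 -0.1197  0.014 ]
[ 0.5063 -0.1197  0.014 ]
[0.4963 0.0184 0.012 ]
[0.6826 0.0195 0.012 ]
[ 0.6845 -0.1316  0.012 ]
0.006221086509359563 0.1863041535969274
0.010209247431781173 0.16726650848128635
-4.6656460084483093e-05
[ 0.58936518 -0.05734991  0.014     ]
```

```bash
python3 - <<'E'
from h import *
print(rel([.625,.071,.17],1.755),rel([.625,.071,.104],1.755))
E
```

```text
(array([0.1516, 0.0505, 0.1099]), array([-0.0008,  0.0004, -0.1645])) (array([0.1516, 0.0506, 0.1759]), array([-0.0008,  0.0004, -0.1645]))
```

Call:
carry_out(
  series=[
    [0.05,0.017,0.025,0,0,-0.05,100],
    [0.1,0.034,0.05,0,0,-0.11,100],
    [0.148,0.05,0.08,0,0,-0.16,100],
    [0.1505,0.0505,0.1,0,0,-0.16,100],
    [0.1505,0.0505,0.11,0,0,-0.16,100],
    [0.1505,0.0505,0.11,0,0,-0.16,100],
  ],
)

```text
clock: 2.58
position: [0.6253, 0.0689, 0.1703]
tool_rot: [-3.141, 0.001, 1.749]
force: [0.9, 0.3, 0.4]
grip_width: 0.0518
```

```bash
python3 - <<'E'
from h import *
import cv2
print(rel([.625,.071,.104],1.755))
s=telemetry.observe();print(s['position'],s['tool_rot'],s['force'],s['grip_width'])
p,d=imaging.grab_frame("wrist");cv2.imwrite("pics/w2.png",p)
np.save("pics/w2_E.npy",cam("wrist",s)[1])
E
```

```text
(array([0.0022, 0.0001, 0.0663]), array([-0.0006,  0.0009, -0.0059]))
[0.62531119 0.0688618  0.17027446] [-3.14100928e+00  8.81637010e-04  1.74914689e+00] [0.85645269 0.29853492 0.39918338] 0.05180879458483398
```

View pics/w2.png

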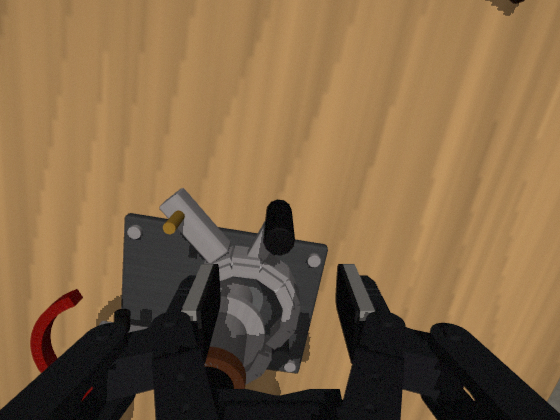

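The knob top is at (279,238), between the fingers in the lateral direction.

```bash
python3 - <<'E'
from h import *
K=imaging.camera_info("wrist")['mtx'];W=(K,np.load("pics/w2_E.npy"))
print(plane(W,279.5,238,.132),plane(W,279,209,.084+.005))
E
```

```text
[0.62641017 0.07257563 0.132     ] [0.62587349 0.07495529 0.089     ]
```

Call:
carry_out(
  series=[
    [0.003,0.0005,0.035,0,0,0,100],
    [0.003,0.0005,0.066,0,0,0,100],
    [0.003,0.0005,0.066,0,0,0,100],
    [0.003,0.0005,0.066,0,0,0,255],
    [0.003,0.0005,0.066,0,0,0,255],
    [0.003,0.0005,0.066,0,0,0,255],
    [0.003,0.0005,0.066,0,0,0,255],
    [0.003,0.0005,0.066,0,0,0,255],
  ],
  force=20,
)

```text
clock: 3.62
position: [0.6263, 0.0739, 0.106]
tool_rot: [3.139, 0.0, 1.751]
force: [-0.3, -0.9, 8.5]
grip_width: 0.0174
```

Call:
carry_out(
  series=[
    [-0.0001,-0.0059,-0.001,0,0,-0.05,255],
    [-0.0006,-0.0118,-0.001,0,0,-0.1,255],
    [-0.0013,-0.0176,-0.001,0,0,-0.15,255],
    [-0.0024,-0.0234,-0.001,0,0,-0.2,255],
    [-0.0037,-0.0292,-0.001,0,0,-0.25,255],
    [-0.0053,-0.0349,-0.001,0,0,-0.3,255],
    [-0.0072,-0.0405,-0.001,0,0,-0.35,255],
    [-0.0093,-0.046,-0.001,0,0,-0.4,255],
    [-0.0093,-0.046,-0.001,0,0,-0.4,255],
  ],
)

```text
clock: 4.75
position: [0.5819, 0.0564, 0.106]
tool_rot: [3.141, 0.0, 2.151]
force: [-2.2, 0.3, 2.6]
grip_width: 0.0172
```

```bash
python3 - <<'E'
from h import *
import cv2
for n in("scene",):
    p,d=imaging.grab_frame(n);cv2.imwrite("pics/s3.png",cv2.resize(p[160:280,210:350],None,fx=5,fy=5))
p,d=imaging.grab_frame("wrist");cv2.imwrite("pics/w3.png",p)
print(telemetry.observe()['force'])
E
```

```text
[-1.85655679 -0.22588801  6.86816642]
```

View pics/w3.png

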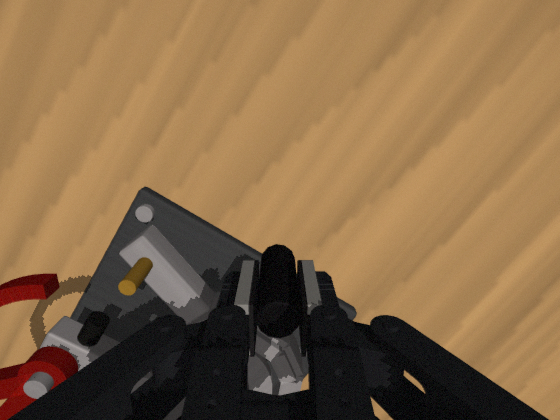

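View pics/s3.png

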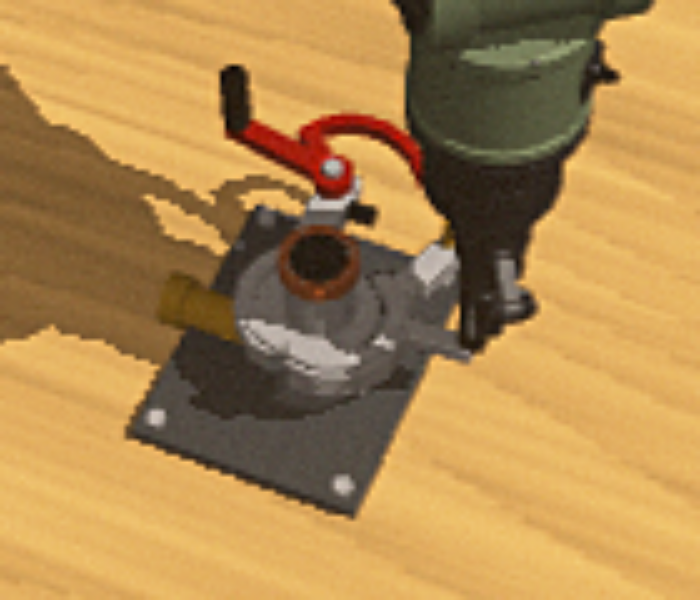

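The ring is following the knob, the nozzle is still upright, and the force is low.

Call:
carry_out(
  series=[
    [-0.0001,-0.0047,0,0,0,-0.04,255],
    [-0.0004,-0.0094,0,0,0,-0.08,255],
    [-0.0008,-0.0141,0,0,0,-0.12,255],
    [-0.0015,-0.0188,0,0,0,-0.16,255],
    [-0.0024,-0.0234,0,0,0,-0.2,255],
    [-0.0024,-0.0234,0,0,0,-0.2,255],
  ],
)

```text
clock: 5.6
position: [0.5636, 0.0419, 0.1059]
tool_rot: [3.141, 0.0, 2.353]
force: [-4.8, 0.6, 9.6]
grip_width: 0.0175
```

```bash
python3 - <<'E'
from h import *
import cv2
p,d=imaging.grab_frame("wrist");cv2.imwrite("pics/w4.png",p)
print(telemetry.observe()['force'])
E
```

```text
[-5.27416544  0.83551419 10.99665193]
```

View pics/w4.png

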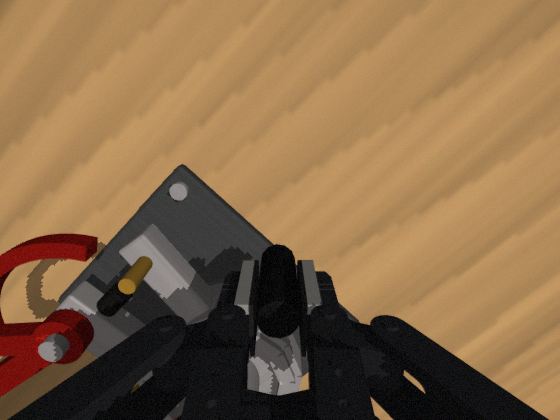

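Call:
carry_out(
  series=[
    [0.001,-0.0035,-0.002,0,0,-0.03,255],
    [0.0008,-0.0071,-0.002,0,0,-0.06,255],
    [0.0006,-0.0106,-0.002,0,0,-0.09,255],
    [0.0006,-0.0106,-0.002,0,0,-0.09,255],
  ],
)

```text
clock: 6.15
position: [0.5553, 0.0336, 0.1065]
tool_rot: [-3.14, -0.0, 2.442]
force: [4.6, -4.3, -16.3]
grip_width: 0.0173
```

```bash
python3 - <<'E'
from h import *
import cv2
p,d=imaging.grab_frame("wrist");cv2.imwrite("pics/w5.png",p)
print(telemetry.observe()['force'])
E
```

```text
[  4.26181557  -3.84935729 -15.19442726]
```

View pics/w5.png

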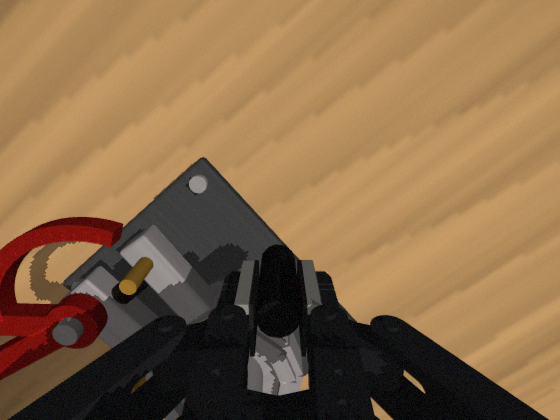

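Call:
carry_out(
  series=[
    [-0.0005,-0.0024,0.0012,0,0,-0.02,255],
    [-0.0006,-0.0047,0.0012,0,0,-0.04,255],
    [-0.0006,-0.0047,0.0012,0,0,-0.04,255],
  ],
)

```text
clock: 6.58
position: [0.5529, 0.0307, 0.1063]
tool_rot: [-3.142, 0.0, 2.482]
force: [-2.2, 0.1, 2.9]
grip_width: 0.0172
```

```bash
cat > st.py <<'E'
from h import *
import sys
s=telemetry.observe();y=s['tool_rot'][2];F=s['force']
print(s['clock'],s['position'].round(4),round(y,4),F.round(1),'toolx',round(F@[np.cos(y),np.sin(y),0],2),'ccwtan',round(F@[-np.sin(y),np.cos(y),0],2))
E
python3 st.py
```

```text
6.575 [0.5529 0.0307 0.1063] 2.4823 [-2.2  0.1  2.9] toolx 1.82 ccwtan 1.25
```

Call:
carry_out(
  series=[
    [0,-0.0024,0,0,0,-0.02,255],
    [-0.0001,-0.0047,0,0,0,-0.04,255],
    [-0.0001,-0.0047,0,0,0,-0.04,255],
  ],
)

```text
clock: 6.95
position: [0.5503, 0.0272, 0.1063]
tool_rot: [3.141, -0.0, 2.522]
force: [-1.9, 3.5, 3.9]
grip_width: 0.0168
```

```bash
python3 st.py;python3 - <<'E'
from h import *
import cv2
p,d=imaging.grab_frame("wrist");cv2.imwrite("pics/w6.png",p)
E
```

```text
6.95 [0.5503 0.0272 0.1063] 2.5224 [-1.9  3.5  3.9] toolx 3.53 ccwtan -1.75
```

View pics/w6.png

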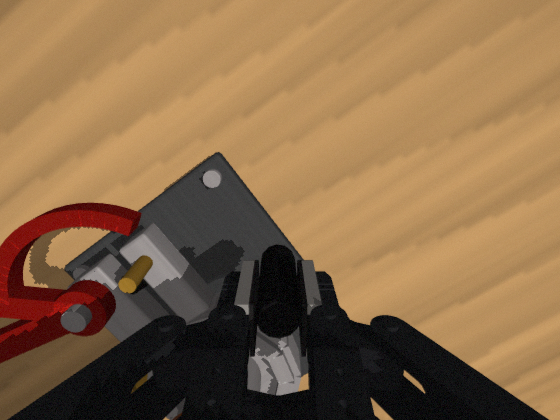

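Call:
carry_out(
  series=[
    [0,-0.0018,0,0,0,-0.015,255],
    [-0.0001,-0.0035,0,0,0,-0.03,255],
    [-0.0001,-0.0035,0,0,0,-0.03,255],
  ],
)

```text
clock: 7.38
position: [0.5492, 0.0255, 0.1063]
tool_rot: [3.139, 0.0, 2.553]
force: [4.9, 10.7, -1.9]
grip_width: 0.0173
```

```bash
python3 st.py
```

```text
7.375 [0.5492 0.0255 0.1063] 2.5531 [ 4.9 10.7 -1.9] toolx 1.85 ccwtan -11.6
```

The resistance is 11.6 N, so the ring is firmly on the bumper. I'll hold briefly, back off, then open.

Call:
carry_out(
  series=[
    [0,0,0,0,0,0,255],
    [0,0,0,0,0,0,255],
    [0,0.002,0,0,0,0,255],
    [0,0.004,0,0,0,0,255],
    [0,0.004,0,0,0,0,100],
    [0,0.004,0,0,0,0,100],
    [0,0.004,-0.02,0,0,0,100],
    [0,0.004,-0.07,0,0,0,100],
    [0,0.004,-0.12,0,0,0,100],
    [0,0.004,-0.12,0,0,0,100],
  ],
)

```text
clock: 8.62
position: [0.552, 0.0278, 0.2307]
tool_rot: [3.138, 0.005, 2.552]
force: [-0.1, -0.2, -0.4]
grip_width: 0.0522
```

```bash
python3 st.py;python3 - <<'E'
from h import *
import cv2
s=telemetry.observe()
p,d=imaging.grab_frame("wrist");cv2.imwrite("pics/w7.png",p);np.save("pics/w7_E.npy",cam("wrist",s)[1])
E
```

```text
8.625 [0.552  0.0278 0.2307] 2.5516 [-0.1 -0.2 -0.4] toolx -0.02 ccwtan 0.22
```

View pics/w7.png

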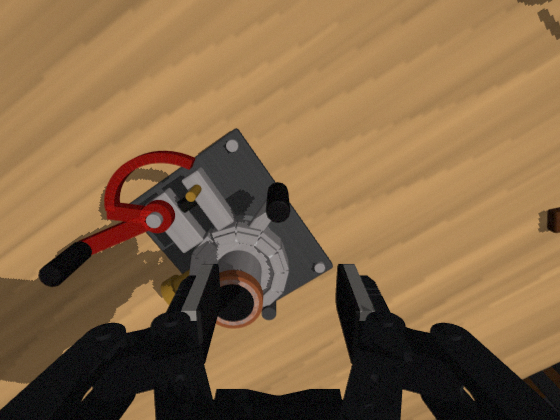

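```bash
python3 - <<'E'
from h import *
print(rel([.499,-.1365,.175],1.38))
K=imaging.camera_info("wrist")['mtx'];W=(K,np.load("pics/w7_E.npy"))
print(plane(W,50,274,.144),plane(W,155,219,.101),plane(W,234,299,.133), plane(W,195,195,.1))
E
```

```text
(array([-0.0477, -0.1652,  0.0535]), array([0.0031, 0.0018, 1.1714]))
[ 0.49963563 -0.13523476  0.144     ] [ 0.5139189  -0.06600643  0.101     ] [ 0.59660564 -0.04154798  0.133     ] [ 0.51602378 -0.02641378  0.1       ]
```

Call:
carry_out(
  series=[
    [-0.007,-0.024,0,0,0,0.167,100],
    [-0.014,-0.047,0,0,0,0.334,100],
    [-0.02,-0.071,0,0,0,0.501,100],
    [-0.027,-0.094,0.01,0,0,0.668,100],
    [-0.034,-0.118,0.02,0,0,0.835,100],
    [-0.041,-0.141,0.03,0,0,1.0,100],
    [-0.0475,-0.165,0.045,0,0,1.17,100],
    [-0.0475,-0.165,0.053,0,0,1.17,100],
    [-0.0475,-0.165,0.053,0,0,1.17,100],
  ],
)

```text
clock: 9.8
position: [0.498, -0.1355, 0.1727]
tool_rot: [-3.14, -0.001, 1.384]
force: [-1.3, -0.2, -0.5]
grip_width: 0.0522
```

```bash
python3 st.py;python3 - <<'E'
from h import *
import cv2
s=telemetry.observe()
p,d=imaging.grab_frame("wrist");cv2.imwrite("pics/w8.png",p);np.save("pics/w8_E.npy",cam("wrist",s)[1])
print(rel([.4993,-.136,.108],1.38))
E
```

```text
9.8 [ 0.498  -0.1355  0.1727] 1.3842 [-1.3 -0.2 -0.5] toolx -0.44 ccwtan 1.25
(array([-0.0006,  0.0011,  0.0651]), array([-0.0005, -0.0006,  0.0044]))
```

View pics/w8.png

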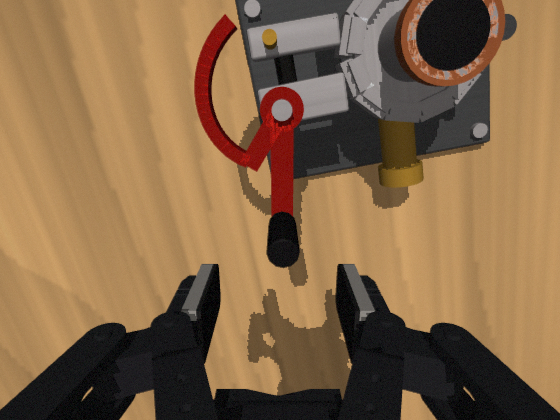

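Call:
carry_out(
  series=[
    [-0.0005,0.001,0.035,0,0,0,100],
    [-0.0005,0.001,0.065,0,0,0,100],
    [-0.0005,0.001,0.065,0,0,0,188],
    [-0.0005,0.001,0.065,0,0,0,188],
    [-0.0005,0.001,0.065,0,0,0,188],
  ],
  force=20,
)

```text
clock: 10.48
position: [0.4998, -0.1369, 0.1093]
tool_rot: [3.14, 0.0, 1.382]
force: [-0.7, -0.7, 0.9]
grip_width: 0.0226
```

```bash
python3 st.py
```

```text
10.475 [ 0.4998 -0.1369  0.1093] 1.3821 [-0.7 -0.7  0.9] toolx -0.85 ccwtan 0.6
```

Call:
carry_out(
  series=[
    [0.0001,-0.0043,0,0,0,0.06,188],
    [0.0005,-0.0086,0,0,0,0.12,188],
    [0.0012,-0.0129,0,0,0,0.18,188],
    [0.0021,-0.0171,0,0,0,0.24,188],
    [0.0032,-0.0213,0,0,0,0.3,188],
    [0.0046,-0.0254,0,0,0,0.36,188],
    [0.0063,-0.0294,0,0,0,0.42,188],
    [0.0081,-0.0332,0,0,0,0.48,188],
    [0.0103,-0.037,0,0,0,0.54,188],
    [0.0126,-0.0407,0,0,0,0.6,188],
  ],
)

```text
clock: 11.72
position: [0.4626, -0.1171, 0.1092]
tool_rot: [3.139, -0.002, 0.78]
force: [4.0, -1.8, -0.7]
grip_width: 0.0224
```

```bash
python3 st.py
```

```text
11.725 [ 0.4626 -0.1171  0.1092] 0.7796 [ 4.  -1.8 -0.7] toolx 1.61 ccwtan -4.1
```

Steady 4.1 N resistance, as expected. Continuing.

Call:
carry_out(
  series=[
    [0.0001,-0.0036,0,0,0,0.05,188],
    [0.0004,-0.0072,0,0,0,0.1,188],
    [0.0008,-0.0108,0,0,0,0.15,188],
    [0.0014,-0.0143,0,0,0,0.2,188],
    [0.0022,-0.0178,0,0,0,0.25,188],
    [0.0032,-0.0213,0,0,0,0.3,188],
  ],
)

```text
clock: 12.48
position: [0.4498, -0.0997, 0.1092]
tool_rot: [3.14, -0.002, 0.48]
force: [3.0, -2.9, 0.1]
grip_width: 0.0221
```

```bash
python3 st.py;python3 - <<'E'
from h import *
import cv2
s=telemetry.observe()
p,d=imaging.grab_frame("wrist");cv2.imwrite("pics/w9.png",p)
p,d=imaging.grab_frame("side");cv2.imwrite("pics/sd9.png",cv2.resize(p[160:260,215:345],None,fx=5,fy=5))
E
```

```text
12.475 [ 0.4498 -0.0997  0.1092] 0.4799 [ 3.  -2.9  0.1] toolx 1.29 ccwtan -3.99
```

View pics/w9.png

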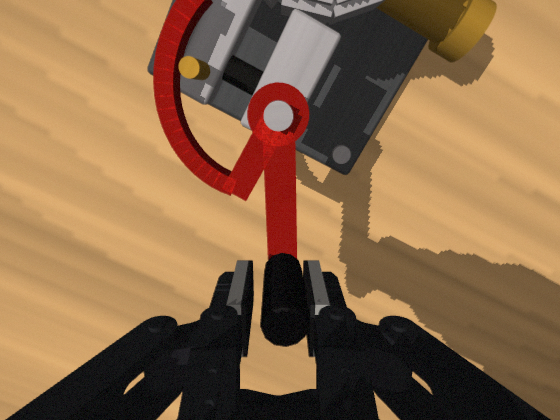

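View pics/sd9.png

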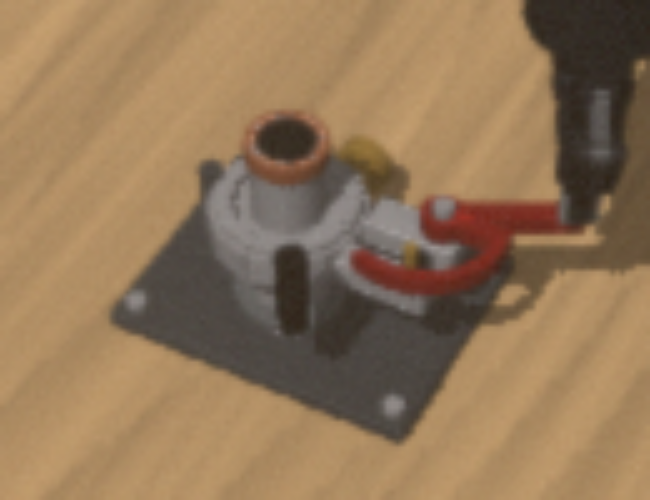

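Call:
carry_out(
  series=[
    [0.0001,-0.0029,0,0,0,0.04,188],
    [0.0003,-0.0058,0,0,0,0.08,188],
    [0.0005,-0.0086,0,0,0,0.12,188],
    [0.0009,-0.0115,0,0,0,0.16,188],
  ],
)

```text
clock: 13.08
position: [0.4443, -0.0886, 0.1082]
tool_rot: [3.142, -0.0, 0.319]
force: [2.8, -1.9, 2.4]
grip_width: 0.0225
```

```bash
python3 st.py
```

```text
13.075 [ 0.4443 -0.0886  0.1082] 0.3193 [ 2.8 -1.9  2.4] toolx 2.07 ccwtan -2.68
```

Call:
carry_out(
  series=[
    [0.0,-0.0014,0,0,0,0.02,188],
    [0.0001,-0.0029,0,0,0,0.04,188],
    [0.0001,-0.0043,0,0,0,0.06,188],
    [0.0001,-0.0043,0,0,0,0.06,188],
  ],
)

```text
clock: 13.58
position: [0.4427, -0.0845, 0.108]
tool_rot: [-3.141, 0.0, 0.262]
force: [1.1, -1.2, 0.7]
grip_width: 0.0223
```

```bash
python3 st.py
```

```text
13.575 [ 0.4427 -0.0845  0.108 ] 0.2616 [ 1.1 -1.2  0.7] toolx 0.73 ccwtan -1.45
```

Call:
carry_out(
  series=[
    [0.0,-0.0014,0,0,0,0.02,188],
    [0.0001,-0.0029,0,0,0,0.04,188],
    [0.0001,-0.0036,0,0,0,0.05,188],
  ],
)

```text
clock: 13.95
position: [0.442, -0.0811, 0.108]
tool_rot: [-3.142, 0.0, 0.211]
force: [2.5, -3.2, -1.3]
grip_width: 0.0223
```

```bash
python3 st.py;python3 - <<'E'
from h import *
import cv2
p,d=imaging.grab_frame("wrist");cv2.imwrite("pics/w10.png",p)
E
```

```text
13.95 [ 0.442  -0.0811  0.108 ] 0.2108 [ 2.5 -3.2 -1.3] toolx 1.73 ccwtan -3.67
```

View pics/w10.png

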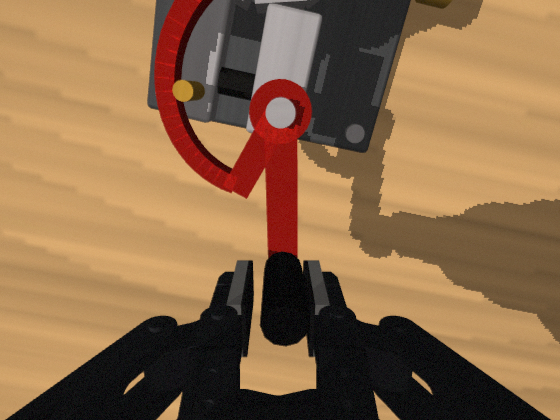

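The hook's inner edge is just reaching the pin and nothing is tight yet.

Call:
carry_out(
  series=[
    [0.0,-0.0014,0,0,0,0.02,188],
    [0.0001,-0.0029,0,0,0,0.04,188],
    [0.0001,-0.0036,0,0,0,0.05,188],
  ],
)

```text
clock: 14.38
position: [0.4414, -0.0775, 0.1081]
tool_rot: [-3.142, 0.0, 0.161]
force: [2.3, -2.8, -2.9]
grip_width: 0.0226
```

```bash
python3 st.py
```

```text
14.375 [ 0.4414 -0.0775  0.1081] 0.1609 [ 2.3 -2.8 -2.9] toolx 1.84 ccwtan -3.18
```

Call:
carry_out(
  series=[
    [0.0,-0.0014,0,0,0,0.02,188],
    [0.0001,-0.0029,0,0,0,0.04,188],
    [0.0001,-0.0036,0,0,0,0.05,188],
  ],
)

```text
clock: 14.75
position: [0.4409, -0.0739, 0.1081]
tool_rot: [-3.142, 0.0, 0.111]
force: [1.7, -3.4, -1.6]
grip_width: 0.0222
```

```bash
python3 st.py
```

```text
14.75 [ 0.4409 -0.0739  0.1081] 0.111 [ 1.7 -3.4 -1.6] toolx 1.27 ccwtan -3.58
```

Call:
carry_out(
  series=[
    [0.0,-0.0014,0,0,0,0.02,188],
    [0.0001,-0.0029,0,0,0,0.04,188],
    [0.0001,-0.0036,0,0,0,0.05,188],
  ],
)

```text
clock: 15.12
position: [0.4407, -0.0704, 0.1081]
tool_rot: [-3.142, 0.0, 0.061]
force: [1.3, -3.1, -2.5]
grip_width: 0.0224
```

```bash
python3 st.py;python3 - <<'E'
from h import *
import cv2
p,d=imaging.grab_frame("wrist");cv2.imwrite("pics/w11.png",p)
E
```

```text
15.125 [ 0.4407 -0.0704  0.1081] 0.0609 [ 1.3 -3.1 -2.5] toolx 1.11 ccwtan -3.17
```

View pics/w11.png

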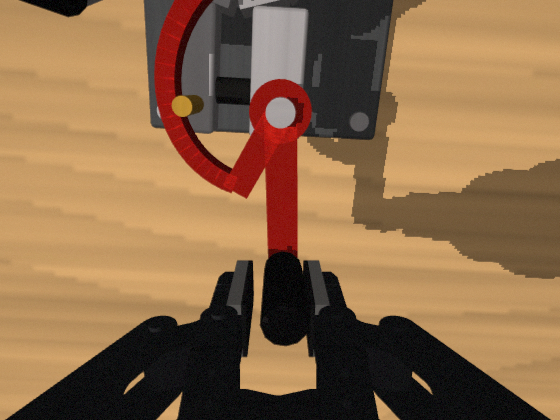

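Call:
carry_out(
  series=[
    [0.0,-0.0014,0,0,0,0.02,188],
    [0.0001,-0.0029,0,0,0,0.04,188],
    [0.0001,-0.0036,0,0,0,0.05,188],
  ],
)

```text
clock: 15.55
position: [0.4406, -0.0668, 0.1081]
tool_rot: [3.142, 0.0, 0.011]
force: [1.5, -4.7, -1.0]
grip_width: 0.0228
```

```bash
python3 st.py
```

```text
15.55 [ 0.4406 -0.0668  0.1081] 0.0109 [ 1.5 -4.7 -1. ] toolx 1.42 ccwtan -4.68
```

Call:
carry_out(
  series=[
    [0.0,-0.0014,0,0,0,0.02,188],
    [0.0001,-0.0029,0,0,0,0.04,188],
  ],
)

```text
clock: 15.8
position: [0.4407, -0.064, 0.1081]
tool_rot: [3.142, 0.0, -0.03]
force: [1.9, -5.2, -2.6]
grip_width: 0.0223
```

```bash
python3 st.py
```

```text
15.8 [ 0.4407 -0.064   0.1081] -0.0298 [ 1.9 -5.2 -2.6] toolx 2.03 ccwtan -5.11
```

Drawing in has begun, with the force now at 5.1 N.

Call:
carry_out(
  series=[
    [0.0,-0.0014,0,0,0,0.02,188],
    [0.0001,-0.0029,0,0,0,0.04,188],
  ],
)

```text
clock: 16.05
position: [0.4408, -0.0612, 0.1081]
tool_rot: [3.141, 0.0, -0.07]
force: [2.4, -5.2, -1.5]
grip_width: 0.0221
```

```bash
python3 st.py
```

```text
16.05 [ 0.4408 -0.0612  0.1081] -0.0698 [ 2.4 -5.2 -1.5] toolx 2.76 ccwtan -5.02
```

Call:
carry_out(
  series=[
    [0.0,-0.0014,0,0,0,0.02,188],
    [0.0001,-0.0029,0,0,0,0.04,188],
  ],
)

```text
clock: 16.3
position: [0.4411, -0.0583, 0.1081]
tool_rot: [3.141, 0.0, -0.11]
force: [2.1, -5.9, -2.7]
grip_width: 0.0225
```

```bash
python3 st.py
```

```text
16.3 [ 0.4411 -0.0583  0.1081] -0.1097 [ 2.1 -5.9 -2.7] toolx 2.72 ccwtan -5.59
```

Call:
carry_out(
  series=[
    [0.0,-0.001,0,0,0,0.014,188],
    [0.0001,-0.002,0,0,0,0.028,188],
  ],
)

```text
clock: 16.55
position: [0.4413, -0.0564, 0.1081]
tool_rot: [3.141, 0.0, -0.138]
force: [1.4, -5.6, -2.0]
grip_width: 0.0219
```

```bash
python3 st.py
```

```text
16.55 [ 0.4413 -0.0564  0.1081] -0.1376 [ 1.4 -5.6 -2. ] toolx 2.12 ccwtan -5.38
```

Call:
carry_out(
  series=[
    [0.0,-0.001,0,0,0,0.014,188],
    [0.0001,-0.002,0,0,0,0.028,188],
  ],
)

```text
clock: 16.8
position: [0.4417, -0.0544, 0.1081]
tool_rot: [3.141, 0.0, -0.166]
force: [0.1, -6.0, -1.9]
grip_width: 0.0222
```

```bash
python3 st.py
```

```text
16.8 [ 0.4417 -0.0544  0.1081] -0.1657 [ 0.1 -6.  -1.9] toolx 1.12 ccwtan -5.87
```

Call:
carry_out(
  series=[
    [0.0,-0.001,0,0,0,0.014,188],
    [0.0001,-0.002,0,0,0,0.028,188],
  ],
)

```text
clock: 17.05
position: [0.442, -0.0525, 0.1081]
tool_rot: [3.141, 0.0, -0.194]
force: [0.9, -6.9, -1.8]
grip_width: 0.0227
```

```bash
python3 st.py;python3 - <<'E'
from h import *
import cv2
p,d=imaging.grab_frame("wrist");cv2.imwrite("pics/w12.png",p)
E
```

```text
17.05 [ 0.442  -0.0525  0.1081] -0.1937 [ 0.9 -6.9 -1.8] toolx 2.2 ccwtan -6.63
```

View pics/w12.png

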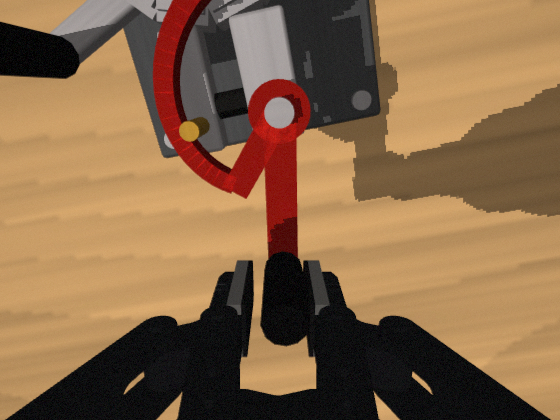

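The pin is being drawn inward by the hook, and the lever is at about -1.79 rad. I'll keep the steps small.

Call:
carry_out(
  series=[
    [0.0,-0.0007,0,0,0,0.01,188],
    [0.0001,-0.0014,0,0,0,0.02,188],
  ],
)

```text
clock: 17.35
position: [0.4423, -0.0512, 0.1081]
tool_rot: [3.141, 0.0, -0.214]
force: [0.8, -5.8, -1.5]
grip_width: 0.0221
```

```bash
python3 st.py
```

```text
17.35 [ 0.4423 -0.0512  0.1081] -0.2136 [ 0.8 -5.8 -1.5] toolx 2.02 ccwtan -5.5
```

Call:
carry_out(
  series=[
    [0.0,-0.0007,0,0,0,0.01,188],
    [0.0001,-0.0014,0,0,0,0.02,188],
    [0.0001,-0.0021,0,0,0,0.03,188],
  ],
)

```text
clock: 17.73
position: [0.4428, -0.0492, 0.1081]
tool_rot: [3.141, 0.001, -0.244]
force: [-0.9, -6.4, -0.8]
grip_width: 0.022
```

```bash
python3 st.py
```

```text
17.725 [ 0.4428 -0.0492  0.1081] -0.2437 [-0.9 -6.4 -0.8] toolx 0.66 ccwtan -6.38
```

Call:
carry_out(
  series=[
    [0.0,-0.0007,0,0,0,0.01,188],
    [0.0001,-0.0014,0,0,0,0.02,188],
    [0.0001,-0.0021,0,0,0,0.03,188],
  ],
)

```text
clock: 18.1
position: [0.4434, -0.0472, 0.108]
tool_rot: [3.141, 0.001, -0.274]
force: [-0.2, -7.5, -0.1]
grip_width: 0.0227
```

```bash
python3 st.py
```

```text
18.1 [ 0.4434 -0.0472  0.108 ] -0.2737 [-0.2 -7.5 -0.1] toolx 1.84 ccwtan -7.32
```

Call:
carry_out(
  series=[
    [0.0,-0.0005,0,0,0,0.007,188],
    [0.0,-0.001,0,0,0,0.014,188],
  ],
)

```text
clock: 18.35
position: [0.4436, -0.0462, 0.1081]
tool_rot: [3.141, 0.001, -0.288]
force: [0.9, -6.2, -0.9]
grip_width: 0.0223
```

```bash
python3 st.py
```

```text
18.35 [ 0.4436 -0.0462  0.1081] -0.2876 [ 0.9 -6.2 -0.9] toolx 2.61 ccwtan -5.67
```

Call:
carry_out(
  series=[
    [0.0,-0.0007,0,0,0,0.01,188],
    [0.0001,-0.0014,0,0,0,0.02,188],
  ],
)

```text
clock: 18.6
position: [0.4441, -0.045, 0.108]
tool_rot: [3.141, 0.001, -0.308]
force: [-0.7, -7.5, 0.2]
grip_width: 0.0225
```

```bash
python3 st.py
```

```text
18.6 [ 0.4441 -0.045   0.108 ] -0.3077 [-0.7 -7.5  0.2] toolx 1.64 ccwtan -7.38
```

Call:
carry_out(
  series=[
    [0.0,-0.0005,0,0,0,0.007,188],
    [0.0,-0.001,0,0,0,0.014,188],
  ],
)

```text
clock: 18.85
position: [0.4443, -0.044, 0.108]
tool_rot: [3.141, 0.001, -0.322]
force: [-0.1, -8.1, 0.1]
grip_width: 0.022
```

```bash
python3 st.py
```

```text
18.85 [ 0.4443 -0.044   0.108 ] -0.3216 [-0.1 -8.1  0.1] toolx 2.5 ccwtan -7.71
```

Call:
carry_out(
  series=[
    [0.0,-0.0003,0,0,0,0.004,188],
    [0.0,-0.0006,0,0,0,0.008,188],
  ],
)

```text
clock: 19.1
position: [0.4445, -0.0434, 0.108]
tool_rot: [3.141, 0.001, -0.33]
force: [-0.2, -8.0, -0.5]
grip_width: 0.0223
```

```bash
python3 st.py
```

```text
19.1 [ 0.4445 -0.0434  0.108 ] -0.3295 [-0.2 -8.  -0.5] toolx 2.41 ccwtan -7.66
```

Call:
carry_out(
  series=[
    [0.0,-0.0004,0,0,0,0.005,188],
    [0.0,-0.0008,0,0,0,0.011,188],
  ],
)

```text
clock: 19.35
position: [0.4448, -0.0427, 0.108]
tool_rot: [3.141, 0.001, -0.341]
force: [0.3, -6.7, -0.1]
grip_width: 0.0226
```

```bash
python3 st.py
```

```text
19.35 [ 0.4448 -0.0427  0.108 ] -0.3406 [ 0.3 -6.7 -0.1] toolx 2.53 ccwtan -6.25
```

Call:
carry_out(
  series=[
    [0.0,-0.0005,0,0,0,0.007,188],
    [0.0,-0.001,0,0,0,0.014,188],
  ],
)

```text
clock: 19.6
position: [0.4451, -0.0418, 0.108]
tool_rot: [3.141, 0.001, -0.355]
force: [-0.8, -7.1, -1.4]
grip_width: 0.0223
```

```bash
python3 st.py
```

```text
19.6 [ 0.4451 -0.0418  0.108 ] -0.3546 [-0.8 -7.1 -1.4] toolx 1.71 ccwtan -6.95
```

Call:
carry_out(
  series=[
    [0.0,-0.0005,0,0,0,0.007,188],
    [0.0,-0.001,0,0,0,0.014,188],
  ],
)

```text
clock: 19.85
position: [0.4454, -0.0409, 0.108]
tool_rot: [3.141, 0.001, -0.369]
force: [-1.1, -8.5, -0.8]
grip_width: 0.0221
```

```bash
python3 st.py
```

```text
19.85 [ 0.4454 -0.0409  0.108 ] -0.3687 [-1.1 -8.5 -0.8] toolx 2.07 ccwtan -8.33
```

Call:
carry_out(
  series=[
    [0.0,-0.0003,0,0,0,0.004,188],
    [0.0,-0.0007,0,0,0,0.01,188],
  ],
)

```text
clock: 20.1
position: [0.4457, -0.0402, 0.108]
tool_rot: [3.141, 0.001, -0.379]
force: [0.6, -7.2, -0.3]
grip_width: 0.0229
```

```bash
python3 st.py
```

```text
20.1 [ 0.4457 -0.0402  0.108 ] -0.3786 [ 0.6 -7.2 -0.3] toolx 3.2 ccwtan -6.47
```

Call:
carry_out(
  series=[
    [0.0,-0.0005,0,0,0,0.007,188],
    [0.0,-0.001,0,0,0,0.014,188],
  ],
)

```text
clock: 20.35
position: [0.4461, -0.0393, 0.108]
tool_rot: [3.141, 0.001, -0.393]
force: [-0.2, -6.8, -0.9]
grip_width: 0.0224
```

```bash
python3 st.py
```

```text
20.35 [ 0.4461 -0.0393  0.108 ] -0.3927 [-0.2 -6.8 -0.9] toolx 2.39 ccwtan -6.38
```

Call:
carry_out(
  series=[
    [0.0,-0.0005,0,0,0,0.007,188],
    [0.0,-0.001,0,0,0,0.014,188],
  ],
)

```text
clock: 20.6
position: [0.4464, -0.0384, 0.108]
tool_rot: [3.141, 0.001, -0.407]
force: [-0.7, -7.4, -1.1]
grip_width: 0.0224
```

```bash
python3 st.py;python3 - <<'E'
from h import *
import cv2
p,d=imaging.grab_frame("wrist");cv2.imwrite("pics/w13.png",p)
E
```

```text
20.6 [ 0.4464 -0.0384  0.108 ] -0.4067 [-0.7 -7.4 -1.1] toolx 2.25 ccwtan -7.05
```

View pics/w13.png

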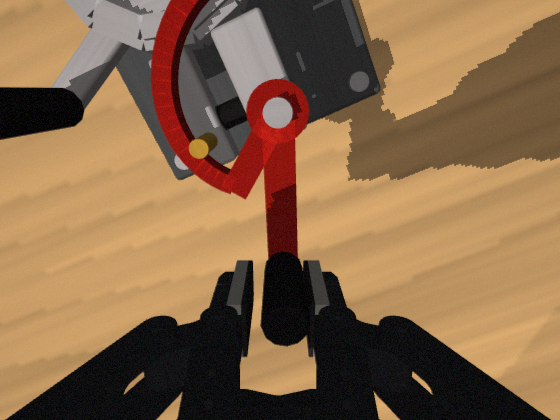

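Still drawing at about 7 N, with the lever at about -2.0 rad.

Call:
carry_out(
  series=[
    [0.0,-0.0005,0,0,0,0.007,188],
    [0.0,-0.001,0,0,0,0.014,188],
  ],
)

```text
clock: 20.9
position: [0.4468, -0.0375, 0.108]
tool_rot: [3.141, 0.001, -0.421]
force: [-1.0, -9.2, -0.3]
grip_width: 0.0226
```

```bash
python3 st.py
```

```text
20.9 [ 0.4468 -0.0375  0.108 ] -0.4206 [-1.  -9.2 -0.3] toolx 2.83 ccwtan -8.81
```

Call:
carry_out(
  series=[
    [0.0,-0.0003,0,0,0,0.004,188],
    [0.0,-0.0006,0,0,0,0.008,188],
  ],
)

```text
clock: 21.15
position: [0.4471, -0.0369, 0.108]
tool_rot: [3.141, 0.001, -0.429]
force: [-0.5, -7.9, -0.8]
grip_width: 0.0228
```

```bash
python3 st.py
```

```text
21.15 [ 0.4471 -0.0369  0.108 ] -0.4285 [-0.5 -7.9 -0.8] toolx 2.84 ccwtan -7.43
```

Call:
carry_out(
  series=[
    [0.0,-0.0003,0,0,0,0.004,188],
    [0.0,-0.0006,0,0,0,0.008,188],
  ],
)

```text
clock: 21.4
position: [0.4473, -0.0364, 0.108]
tool_rot: [3.141, 0.001, -0.437]
force: [-0.1, -7.5, -1.2]
grip_width: 0.0222
```

```bash
python3 st.py
```

```text
21.4 [ 0.4473 -0.0364  0.108 ] -0.4366 [-0.1 -7.5 -1.2] toolx 3.06 ccwtan -6.82
```

Call:
carry_out(
  series=[
    [0.0,-0.0005,0,0,0,0.007,188],
    [0.0,-0.001,0,0,0,0.014,188],
  ],
)

```text
clock: 21.65
position: [0.4477, -0.0355, 0.108]
tool_rot: [3.141, 0.001, -0.451]
force: [-0.6, -7.5, -0.8]
grip_width: 0.0225
```

```bash
python3 st.py
```

```text
21.65 [ 0.4477 -0.0355  0.108 ] -0.4507 [-0.6 -7.5 -0.8] toolx 2.71 ccwtan -7.07
```

Call:
carry_out(
  series=[
    [0.0,-0.0005,0,0,0,0.007,188],
    [0.0,-0.001,0,0,0,0.014,188],
  ],
)

```text
clock: 21.9
position: [0.4482, -0.0347, 0.108]
tool_rot: [3.141, 0.001, -0.465]
force: [-1.1, -8.6, -0.5]
grip_width: 0.0223
```

```bash
python3 st.py
```

```text
21.9 [ 0.4482 -0.0347  0.108 ] -0.4648 [-1.1 -8.6 -0.5] toolx 2.85 ccwtan -8.16
```

Call:
carry_out(
  series=[
    [0.0,-0.0003,0,0,0,0.004,188],
    [0.0,-0.0007,0,0,0,0.01,188],
  ],
)

```text
clock: 22.15
position: [0.4485, -0.034, 0.108]
tool_rot: [3.141, 0.001, -0.475]
force: [-0.3, -7.3, -0.5]
grip_width: 0.0229
```

```bash
python3 st.py
```

```text
22.15 [ 0.4485 -0.034   0.108 ] -0.4747 [-0.3 -7.3 -0.5] toolx 3.06 ccwtan -6.61
```

Call:
carry_out(
  series=[
    [0.0,-0.0005,0,0,0,0.007,188],
    [0.0,-0.001,0,0,0,0.014,188],
  ],
)

```text
clock: 22.4
position: [0.4489, -0.0331, 0.108]
tool_rot: [3.141, 0.001, -0.489]
force: [-2.1, -9.8, -1.6]
grip_width: 0.0222
```

```bash
python3 st.py
```

```text
22.4 [ 0.4489 -0.0331  0.108 ] -0.4887 [-2.1 -9.8 -1.6] toolx 2.78 ccwtan -9.67
```

Call:
carry_out(
  series=[
    [0.0,-0.0003,0,0,0,0.004,188],
  ],
)

```text
clock: 22.52
position: [0.4491, -0.0328, 0.108]
tool_rot: [3.141, 0.001, -0.493]
force: [-0.9, -7.8, -0.6]
grip_width: 0.0226
```

```bash
python3 st.py
```

```text
22.525 [ 0.4491 -0.0328  0.108 ] -0.4927 [-0.9 -7.8 -0.6] toolx 2.89 ccwtan -7.3
```

Call:
carry_out(
  series=[
    [0.0,-0.0003,0,0,0,0.004,188],
    [0.0,-0.0006,0,0,0,0.008,188],
  ],
)

```text
clock: 22.78
position: [0.4493, -0.0323, 0.108]
tool_rot: [3.141, 0.001, -0.501]
force: [-0.8, -8.4, -0.5]
grip_width: 0.0226
```

```bash
python3 st.py
```

```text
22.775 [ 0.4493 -0.0323  0.108 ] -0.5006 [-0.8 -8.4 -0.5] toolx 3.29 ccwtan -7.72
```

Call:
carry_out(
  series=[
    [0.0,-0.0003,0,0,0,0.004,188],
    [0.0,-0.0007,0,0,0,0.01,188],
  ],
)

```text
clock: 23.02
position: [0.4496, -0.0318, 0.108]
tool_rot: [3.141, 0.001, -0.511]
force: [-0.9, -9.4, -0.4]
grip_width: 0.0227
```

```bash
python3 st.py
```

```text
23.025 [ 0.4496 -0.0318  0.108 ] -0.5108 [-0.9 -9.4 -0.4] toolx 3.82 ccwtan -8.63
```

Call:
carry_out(
  series=[
    [0.0,-0.0003,0,0,0,0.004,188],
    [0.0,-0.0006,0,0,0,0.008,188],
  ],
)

```text
clock: 23.28
position: [0.4498, -0.0314, 0.108]
tool_rot: [3.14, 0.001, -0.519]
force: [-1.7, -9.6, -0.2]
grip_width: 0.0223
```

```bash
python3 st.py
```

```text
23.275 [ 0.4498 -0.0314  0.108 ] -0.5188 [-1.7 -9.6 -0.2] toolx 3.29 ccwtan -9.2
```

Advance is falling behind the command and the force is rising steadily (7.7, 8.6, 9.2 N), so it is starting to tighten.

Call:
carry_out(
  series=[
    [0.0,-0.0002,0,0,0,0.003,188],
    [0.0,-0.0004,0,0,0,0.006,188],
  ],
)

```text
clock: 23.52
position: [0.45, -0.0311, 0.108]
tool_rot: [3.14, 0.001, -0.525]
force: [-1.5, -10.6, 0.3]
grip_width: 0.0227
```

```bash
python3 st.py
```

```text
23.525 [ 0.45   -0.0311  0.108 ] -0.5249 [ -1.5 -10.6   0.3] toolx 4.01 ccwtan -9.98
```

Call:
carry_out(
  series=[
    [0.0,-0.0003,0,0,0,0.004,188],
  ],
)

```text
clock: 23.65
position: [0.4502, -0.0309, 0.108]
tool_rot: [3.14, 0.001, -0.529]
force: [-2.0, -9.4, 0.2]
grip_width: 0.0227
```

```bash
python3 st.py;python3 - <<'E'
from h import *
import cv2
p,d=imaging.grab_frame("wrist");cv2.imwrite("pics/w14.png",p)
E
python3 st.py
```

```text
23.65 [ 0.4502 -0.0309  0.108 ] -0.5289 [-2.  -9.4  0.2] toolx 3.02 ccwtan -9.09
23.7 [ 0.4502 -0.0308  0.108 ] -0.529 [-1.6 -8.4  0.1] toolx 2.83 ccwtan -8.08
```

View pics/w14.png

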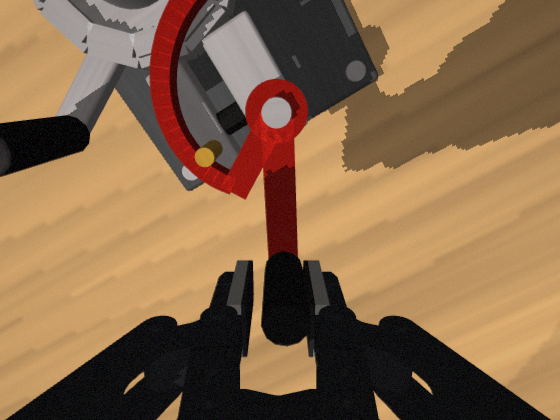

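Call:
carry_out(
  series=[
    [0.0,-0.0003,0,0,0,0.004,188],
    [0.0,-0.0006,0,0,0,0.008,188],
  ],
)

```text
clock: 23.95
position: [0.4503, -0.0305, 0.108]
tool_rot: [3.14, 0.001, -0.537]
force: [-2.4, -12.0, -0.4]
grip_width: 0.023
```

```bash
python3 st.py
```

```text
23.95 [ 0.4503 -0.0305  0.108 ] -0.537 [ -2.4 -12.   -0.4] toolx 4.13 ccwtan -11.56
```

Call:
carry_out(
  series=[
    [0,0,0,0,0,0,188],
    [0,0,0,0,0,0,188],
  ],
)

```text
clock: 24.2
position: [0.4503, -0.0305, 0.1079]
tool_rot: [3.14, 0.001, -0.537]
force: [-2.6, -11.3, 0.2]
grip_width: 0.0227
```

```bash
python3 st.py
```

```text
24.2 [ 0.4503 -0.0305  0.1079] -0.5368 [ -2.6 -11.3   0.2] toolx 3.5 ccwtan -11.04
```

It holds firm at 11 N without moving, which is within 9 to 12 N. Now I'll back off and leave.

Call:
carry_out(
  series=[
    [0,0.001,0,0,0,0,188],
    [0,0.0025,0,0,0,0,188],
    [0,0.0025,0,0,0,0,100],
    [0,0.0025,0,0,0,0,100],
    [0,0.0025,-0.03,0,0,0,100],
    [0,0.0025,-0.08,0,0,0,100],
    [-0.01,0.0025,-0.13,0,0,0,100],
    [-0.01,0.0025,-0.15,0,0,0,100],
    [-0.01,0.0025,-0.15,0,0,0,100],
  ],
)

```text
clock: 25.32
position: [0.4419, -0.0264, 0.2594]
tool_rot: [-3.14, -0.002, -0.535]
force: [-0.4, 0.3, -0.3]
grip_width: 0.052
```

```bash
python3 st.py;python3 - <<'E'
from h import *
import cv2
s=telemetry.observe()
p,d=imaging.grab_frame("wrist");cv2.imwrite("pics/w15.png",p);np.save("pics/w15_E.npy",cam("wrist",s)[1])
p,d=imaging.grab_frame("side");cv2.imwrite("pics/sd15.png",cv2.resize(p[160:260,215:345],None,fx=5,fy=5))
p,d=imaging.grab_frame("scene");cv2.imwrite("pics/s15.png",p)
E
```

```text
25.325 [ 0.4419 -0.0264  0.2594] -0.535 [-0.4  0.3 -0.3] toolx -0.5 ccwtan 0.03
```

View pics/w15.png

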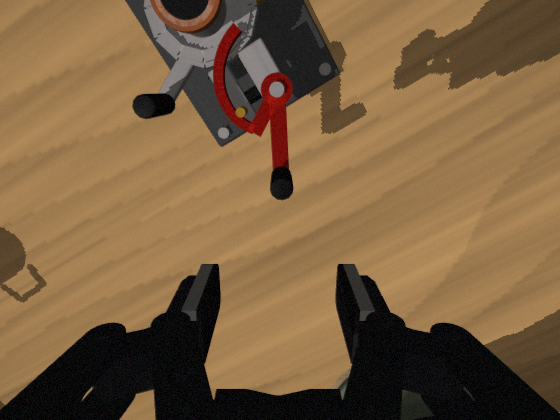

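View pics/sd15.png

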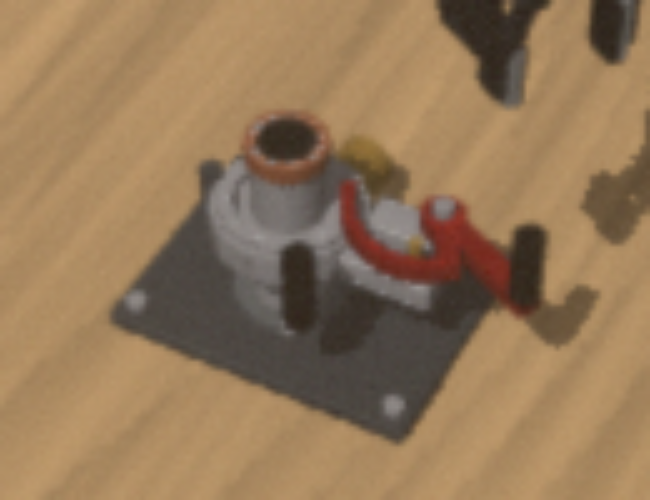

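View pics/s15.png

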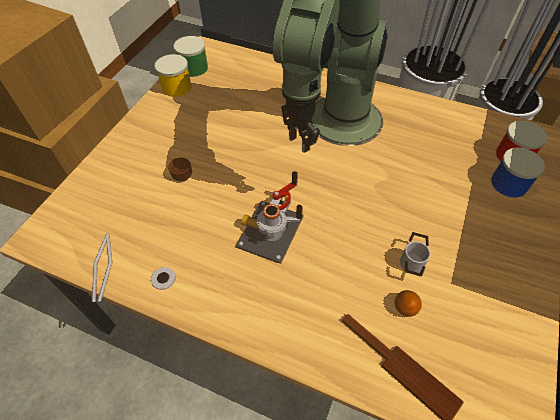

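Lever latched, hook around the pin, bystanders unmoved and gripper clear. I'll check the positions once more before handing in.

```bash
python3 - <<'E'
import cv2
p=cv2.imread("pics/s15.png");cv2.imwrite("pics/s15z.png",cv2.resize(p[160:280,210:350],None,fx=5,fy=5,interpolation=cv2.INTER_CUBIC))
E
```

```text
(no output)
```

View pics/s15z.png

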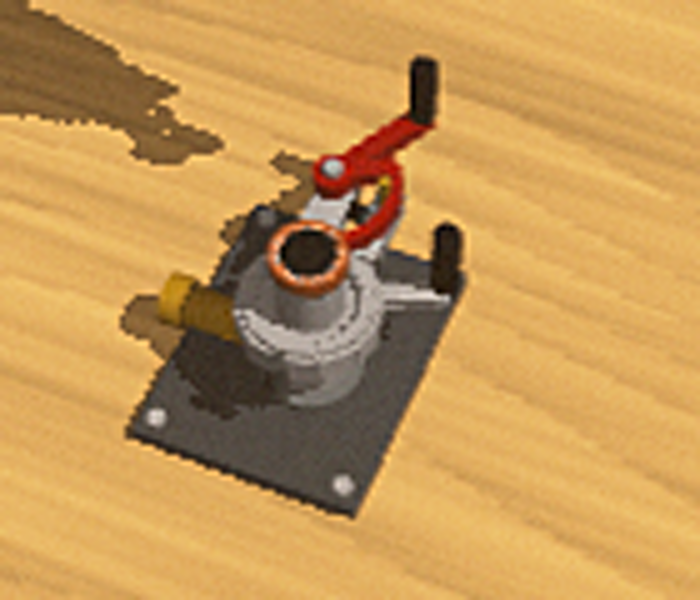

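```bash
python3 - <<'E'
from h import *
S=cam("scene");D=cam("side")
f=lambda p,o:((p[0]+.5)/5-.5+o[0],(p[1]+.5)/5-.5+o[1])
so=(210,160);do=(215,160)
piv=np.array([.5127,-.066])
for n,a,b in [("ringknob",(447,259),(298,288)),("leverknob",(424,89),(527,265)),("pivot",(333,168),(443,208)),("nozTop",(309,251),(287,138))]:
    x,e=tri([ray(S,*f(a,so)),ray(D,*f(b,do))]);print(n,x.round(4),np.round(e,4))
    if n=="leverknob": v=x[:2]-piv;print(np.linalg.norm(v),(np.arctan2(v[1],v[0])+np.pi/2)%(2*np.pi)-2*np.pi)
    if n=="ringknob": v=x[:2]-[.6477,-.0455];print(np.linalg.norm(v),np.arctan2(v[1],v[0]))
W=(imaging.camera_info("wrist")['mtx'],np.load("pics/w15_E.npy"))
print(plane(W,146,106,.132),plane(W,281,187,.144))
W=(W[0],np.load("pics/w7_E.npy"));print('bumper ringknob',plane(W,278,207,.132))
E
```

```text
ringknob [0.5516 0.025  0.1069] [0.0001 0.0001]
0.11918732763854711 2.5086900221464252
leverknob [ 0.4482 -0.0317  0.1232] [0.0001 0.0001]
0.0730764289004343 -2.0599793375476807
pivot [ 0.5124 -0.0655  0.1031] [0.0003 0.0003]
nozTop [ 0.5963 -0.044   0.1356] [0.0005 0.0005]
[0.55198325 0.02239265 0.132     ] [ 0.45113401 -0.03362464  0.144     ]
bumper ringknob [0.55258588 0.02937272 0.132     ]
```

```bash
python3 -c "
from workcell import ticket
print(ticket.job_done())"
```

```text
the job is handed in; nothing more can be done
None
```

I swung the ring shut, latched it with the lever and handed the job in at about 25 s. No verdict was reported.

- **Ring:** I gripped its knob lightly and swung it round the flanges onto the bumper, where it resisted with 11.6 N. I held it there briefly and let go. After latching, the camera view put the ring knob 4–7 mm further in than on the bumper; the 0.04 rad of bumper travel should give about 5 mm. That fits a fully shut ring, but I could not measure the angle to 0.02 rad.
- **Lever:** I pushed its knob from inside loosely closed fingers, in small steps. The push was about 4 N, then 5–8 N as the pin drew in, and it tightened at about −2.06 rad. I stopped at 11 N, where it stayed firm with no movement. After release the lever stayed put with the hook around the pin. The hook's pull on the pin could not be measured directly.
- **Nozzle:** it stands upright and moved about 6 mm towards the seat. The two camera views put its top about 2 mm from my estimate of the centre, which is also about how accurate that estimate is.
- **Bystanders and gripper:** the block mould, paperweight and pot look unmoved by eye. The gripper is open and about 12 cm above the lever knob, and the wrist force is near zero.

**Other readings:** while I held the ring knob, the vertical force on the gripper swung between about +11 and −16 N. I put this down to the pads dragging on the knob; it was gone after release.

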